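# Set a depth gauge in the open bore of a valve block

### The arm

A 6-joint arm with a two-finger parallel gripper is mounted at the origin on a cart in front of the work surface, level with it; the furniture and walls round the work are solid. World frame = base frame: x ahead of the robot, y to its left, z up, the work surface at z = 0. Lengths are in m, angles in degrees, forces in N, time in s.
With the tool pointing down it reaches from about 0.425 to 0.925 m from the base axis. Payload 12.5 kg.
Tool frame: the origin (TCP) lies midway between the tips of the shut fingers; the grasp point (between the pads) lies 19 mm behind it; z points along the fingers, y is the line along which they close (so a half turn about z gives the same grasp; the last joint's range is limited). The gripper opens to 85 mm and grips with 20 to 120 N. Pads are 22 mm wide; open, the fingers measure 114 mm over their backs; the gripper's body (76 mm by 85 mm) begins 54 mm behind the grasp point. The pads swing forward as they close: fully open they stand 13 mm farther back than shut.
Start: joints at [57.777, 28.126, 89.318, -0, 62.55, -6.05], TCP at [0.276, 0.561, 0.231] pointing down, gripper open.
Joint ranges: [-177.58, 177.58], [-47.91, 125.51], [2.72, 160], [-65.01, 245.01], [3.68, 167.84], [-153.87, 153.87]. Speed limits (degrees/s): [127.2, 127.2, 159.86, 180, 180, 180].

### API

Orientations are given as [roll, pitch, yaw] about the fixed x, y, z axes, in that order (R = Rz(yaw) Ry(pitch) Rx(roll)).
In Python, from workcell import status, vision, sign_off gives the robot as it stands.
- The arm moves only by the shell command python3 -m inch 'ROWS' [FORCE]. ROWS is a JSON object of lists of equal length, an entry for each row: "translation": the shift along the world's x, y, z in units of 25 mm (1.0 is 25 mm), a list of three; "twist": the turn about the world's z in units of 6 degrees (1.0 is 6 degrees); "gripper": the opening, from 0 (shut) to 1 (fully open). In form: {"translation": [[tx, ty, tz], ...], "twist": [twist, ...], "gripper": [gripper, ...]}. A call has 1 to 20 rows; each row shifts and turns the commanded pose from where the row before left it; what a row does not reach is not made up. A row lasts 1/12 s, in which the tool goes at most 41.7 mm and 7.16 degrees, less where a joint would pass 70% of its speed; a pose out of reach is approached as far as the arm can. A call is refused whole if a number of a shift passes 1 or a number of a turn 1, either way. A call with a gripper value outside its range is refused whole. The fingers move at their own pace and stop on an object; FORCE is the grip in N (left out, the last holds). Time passes only in rows, so rows that do not move let the fingers close. It gives the time, the measured TCP pose, the force, the opening and the grip force at its end, in the units of the state.
- status.state(): the state, without advancing time (a new reading comes with each control period).
- vision.camera(name): name is "side" or "top" or "wrist"; returns a dict with "img" (480x640x3 uint8, red, green, blue), "camera_matrix" (3x3 intrinsics, pixels), "pose" (4x4, takes a point from camera to world coordinates); the wrist camera has in their place "tool_from_camera" (4x4, takes a point from camera to tool coordinates, whose origin is the TCP and whose axes are the flange's). Camera axes: x right, y down, z forward; pixel columns grow to the right and rows downward; lengths in m; the calibration is good to about 2 mm. A picture is of the moment at which its call begins: read the wrist's pose just before it. There is no depth.
- sign_off(): hands the job in; it is judged then, once.
The state is a dict: "time_s": time; "joints": joint angles; "qd": joint speeds; "effort": joint torques, N m; "tcp_pos": TCP position; "orientation": TCP orientation; "ft_force": force on the tool from outside, world axes, zero at the start; "torque": the same for the moment, N m; "gripper_width": opening from 0.0 (shut) to 1.0 (fully open); "finger_force": force on a finger pad.
Only numpy, scipy, OpenCV 4.12 (cv2) and the standard library are available. Lean on these libraries where they do the work, as an engineer would, in place of code of your own. Each camera call takes 0.05 s, during which the arm holds its last target. There are 200 camera calls.

### The job

Take the blue depth gauge out of its stand and lower its rod into the open, brass-ringed bore of the aluminium valve block until the rod meets the bottom, then keep pushing the gauge down so that its stop bar slides along the rod and sits flat on the block. Hold the stop down there for a good second, then let go and leave the gauge standing in the bore.

Things in the scene. Friction and masses are not known exactly. Their poses are not given: they have to be found in the camera images.
- gauge: depth gauge, upright: steel stop bar 84 (x) x 28 (y) x 12 mm with a blue grip block 40 (x) x 28 (y) mm on its middle, top 38 mm above the bar's underside; origin: centre of the bar's underside. About 0.2 kg. Starts with the bar lying on a grey stand (100 x 56 mm, top 80 mm above the bench), the rod hanging in its 24 mm hole. Grip the blue block across y, fingertips some 10 mm above the underside.
- rod_tip (a point): lower end of the gauge's 8 mm steel rod, z up. The rod passes upright through the bar's middle and at the start reaches 60 to 70 mm below the bar's underside and 44 to 54 mm above it. Friction holds it; about 4 N pushes it through: with the rod's end on something solid, a bar pushed down slides down along the rod.
- valve_block: aluminium block fixed to the bench, 150 (x) x 100 (y) mm, 60 mm high, any way round; origin: centre of its underside. Its flat top has two round 28 mm bores, 38 mm either side of the middle along x: the one at +x is open with a brass ring round it; the one at -x is closed by a dark steel plug 5 mm below the top.
- bore_mouth (a point): centre of the open, brass-ringed bore's mouth, level with the block's flat top, 60 mm above the bench; z up. The bore is blind, 28 mm wide, 42 mm deep.
Things that resemble listed ones, but are neither listed nor needed, are in the scene too. What is shaped like the gauge but pink is not meant.

How it is judged (in metres and radians):
On the way, in this order (a step that is already met when the one before it is completed fails the run):
1. the gauge is lifted until its rod is clear above the block's top (z of rod_tip in the frame of bore_mouth above 0.005 m and contact force between the fingers and gauge above 0.5 N), for 0.1 s.
2. the rod stands on the bottom of the open bore and the stop bar is held down on the block by the fingers for half a second (horizontal distance between gauge and bore_mouth below 0.016 m and z of gauge in the frame of bore_mouth below 0.004 m and z of rod_tip in the frame of bore_mouth below -0.037 m and contact force between the fingers and gauge above 0.5 N), for 0.5 s.
At the end, for the whole second after the job is handed in: The gauge stands released and at rest in the open bore: its middle within 16 mm of the bore's axis, the rod's end within 5 mm of the bore's bottom, the stop bar's underside within 4 mm of the block's top, upright within 10 degrees (horizontal distance between gauge and bore_mouth below 0.016 m and z of gauge in the frame of bore_mouth below 0.004 m and z of rod_tip in the frame of bore_mouth below -0.037 m and angle between gauge's own z axis and vertical below 0.17 rad and linear speed of gauge below 0.02 m/s); the robot touches nothing.
It also fails if it takes over 43 s, if anything falls off the work surface, if the arm or the gripper's body presses on something with over 40 N, if the wrist force passes 120 N, or if a joint passes its speed limit or range.

## Working session

There is one attempt and no reset: what is moved stays moved. The work goes in short steps, Python scripts to look and compute and a shell command to move; the robot and the scene stay as the last step left them, time stands still between calls to the robot, and variables do not carry over. Pictures are saved under pics/ and viewed, at most 10 in all, crops included, and the job is handed in when it is done.

```bash
mkdir -p pics; cat > h.py <<'E'
import numpy as np, cv2, json
from workcell import status, vision
def shot(name):
    s=status.state(); c=vision.camera(name)
    if 'pose' not in c:
        from scipy.spatial.transform import Rotation as R
        T=np.eye(4); T[:3,:3]=R.from_euler('xyz',s['orientation'],degrees=True).as_matrix(); T[:3,3]=s['tcp_pos']
        c['pose']=T@np.array(c['tool_from_camera'])
    return c
def save(c,f): cv2.imwrite(f,cv2.cvtColor(c['img'],cv2.COLOR_RGB2BGR))
def ray(c,u,v,z):
    P=np.array(c['pose']); d=P[:3,:3]@np.linalg.inv(c['camera_matrix'])@[u,v,1]
    return P[:3,3]+d*(z-P[2,3])/d[2]
def proj(c,p):
    q=np.linalg.inv(c['pose'])@np.append(p,1); q=np.array(c['camera_matrix'])@q[:3]; return q[:2]/q[2]
E
python3 - <<'E'
from h import *
import pickle
s=status.state(); print(s['tcp_pos'],s['orientation'],s['gripper_width'],s['ft_force'])
for n in ('top','side'):
    c=shot(n); save(c,f'pics/{n}0.png'); pickle.dump(c,open(n+'.pkl','wb')); print(n,np.round(c['pose'],3).tolist(),np.array(c['camera_matrix']).tolist())
E
```

```text
[0.27553716 0.56073936 0.23073322] [-1.79937996e+02 -5.57153755e-03  1.53828544e+02] 1.0005962583553167 [ 0.57369225 -0.45717176 -0.04645699]
top [[-0.026, -0.993, 0.117, 0.448], [-1.0, 0.027, 0.004, 0.077], [-0.007, -0.116, -0.993, 0.982], [0.0, 0.0, 0.0, 1.0]] [[503.26035998268395, 0.0, 315.00397671296435], [0.0, 503.26035998268395, 242.98949202355223], [0.0, 0.0, 1.0]]
side [[0.976, -0.099, 0.193, 0.375], [-0.217, -0.452, 0.865, -0.76], [0.001, -0.887, -0.462, 0.508], [0.0, 0.0, 0.0, 1.0]] [[610.7688816364887, 0.0, 322.0079640212542], [0.0, 610.7688816364887, 242.61811038803978], [0.0, 0.0, 1.0]]
```

View pics/top0.png

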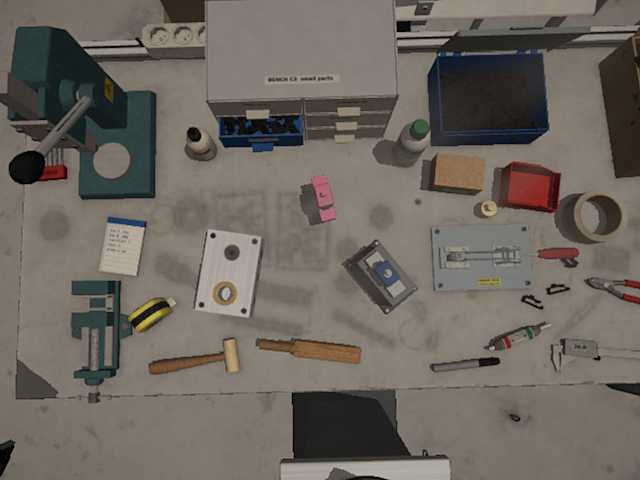

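View pics/side0.png

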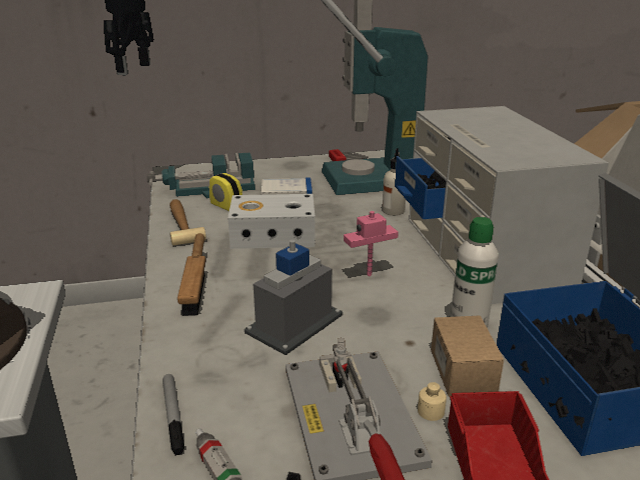

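Top view: blue gauge at (385,272) on its grey stand; block around (228,273), with the brass ring at (224,294) and the dark plug at (232,252). These could be mistaken for the gauge: the pink look-alike (321,200), the blue drawer (262,130), the blue bin (488,98) and the toggle fixture (480,258). I choose the blue block on the steel bar, and check that choice in a close crop.

```bash
python3 - <<'E'
from h import *
import pickle
t=pickle.load(open('top.pkl','rb'));s=pickle.load(open('side.pkl','rb'))
a=cv2.resize(t['img'][220:325,180:430],None,fx=3.2,fy=3.2,interpolation=cv2.INTER_CUBIC)
b=cv2.resize(s['img'][180:280,210:410],None,fx=2.6,fy=2.6,interpolation=cv2.INTER_CUBIC)
o=np.zeros((600,800,3),np.uint8); o[:a.shape[0],:800]=a[:,:800]; o[336:336+260,:520]=b[:260,:520]
cv2.imwrite('pics/crop1.png',o[:,:,::-1])
# blue grip
def blobs(c,lo,hi,x0,x1,y0,y1):
    h=cv2.cvtColor(c['img'],cv2.COLOR_RGB2HSV); m=cv2.inRange(h,lo,hi); k=np.zeros_like(m); k[y0:y1,x0:x1]=m[y0:y1,x0:x1]
    pts=cv2.findNonZero(k); return len(pts),pts.reshape(-1,2)
for n,c,w in (('top',t,(350,420,240,310)),('side',s,(260,330,235,280))):
    k,p=blobs(c,(100,90,40),(125,255,255),*w); print(n,'blue',k,p.mean(0),p.min(0),p.max(0),cv2.minAreaRect(p))
k,p=blobs(t,(12,70,60),(28,255,255),195,255,270,320); print('ring',k,p.mean(0),cv2.fitEllipse(cv2.convexHull(p)))
E
```

```text
top blue 42 [386.26190476 270.5952381 ] [377 261] [394 285] ((387.3634033203125, 272.9376525878906), (21.21907615661621, 12.61814022064209), 55.491477966308594)
side blue 700 [292.28428571 259.68142857] [276 244] [308 274] ((292.3999938964844, 258.8000183105469), (25.93838882446289, 35.7770881652832), 63.43495178222656)
ring 237 [224.51476793 293.11814346] ((224.54844665527344, 293.0572204589844), (23.582935333251953, 24.00096321105957), 31.191343307495117)
```

View pics/crop1.png

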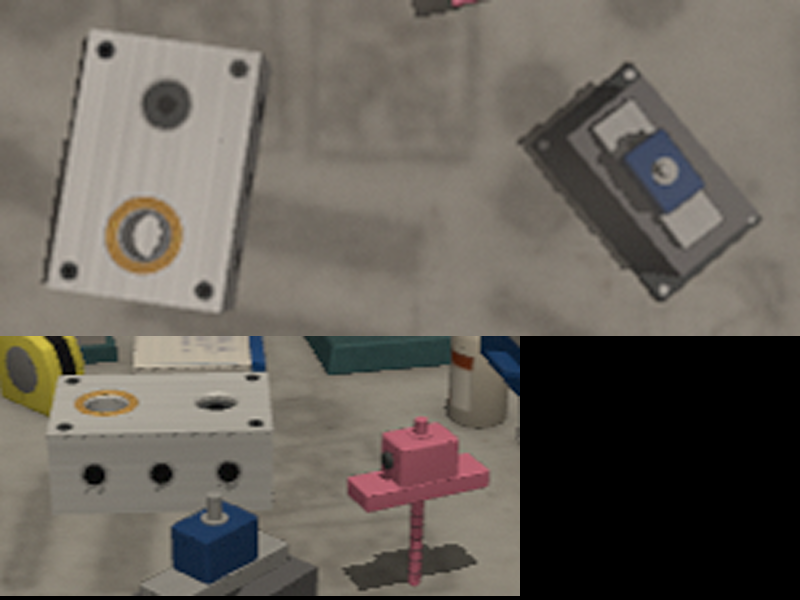

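The crop confirms the choice: a steel bar with the blue grip (crop 664,171, so image 387.6,273.5) on the grey stand. The brass-ringed bore is open with a light bottom showing, at image (224.5,293), and the dark plug is at (232,252).

```bash
python3 - <<'E'
from h import *
import pickle
t=pickle.load(open('top.pkl','rb'));s=pickle.load(open('side.pkl','rb'))
def cr(pts,z): return np.array([ray(t,180+u/3.2,220+v/3.2,z) for u,v in pts])
def rep(n,q):
    a=q[1]-q[0]; b=q[2]-q[1]; print(n,q.mean(0).round(4),'edges',np.linalg.norm(a).round(4),np.linalg.norm(b).round(4),'ang',np.degrees(np.arctan2(a[1],a[0])).round(1),np.degrees(np.arctan2(b[1],b[0])).round(1))
g=cr([(624,160),(664,131),(704,182),(666,213)],.118); rep('grip',g)
rep('bar',cr([(590,130),(628,100),(722,216),(683,249)],.092))
B=cr([(90,30),(265,52),(228,312),(45,284)],.060); rep('block',B)
ring=ray(t,224.5,293.1,.06); print('ring',ring); plug=cr([(165,104)],.055)[0]; print('plug',plug,np.linalg.norm((ring-plug)[:2]))
# side checks
print('side ring',proj(s,ring),'expect',(210+105/2.6,180+(403-336)/2.6),'| ray',ray(s,210+105/2.6,180+(403-336)/2.6,.06))
c=g.mean(0)
for z in (.118,): print('side griptop',proj(s,[c[0],c[1],z]))
# rod top estimate
for z in (.124,.129,.134): print('rod top side',z,proj(s,[c[0],c[1],z]),'seen',(210+213/2.6,180+(496-336)/2.6))
print(np.hypot(*c[:2]),np.hypot(*ring[:2]))
E
```

```text
grip [ 0.4929 -0.0426  0.118 ] edges 0.0267 0.0345 ang -55.8 -144.1
bar [ 0.4933 -0.0412  0.092 ] edges 0.027 0.0818 ang -53.4 -143.1
block [0.5054 0.2397 0.06  ] edges 0.1024 0.1499 ang -98.8 171.1
ring [0.46819653 0.24834058 0.06      ]
plug [0.54283992 0.23578958 0.055     ] 0.07569123676391891
side ring [250.49259606 204.92821267] expect (250.3846153846154, 205.76923076923077) | ray [0.46757844 0.24469002 0.06      ]
side griptop [291.52703174 249.81982701]
rod top side 0.124 [291.42946468 245.88856694] seen (291.9230769230769, 241.53846153846155)
rod top side 0.129 [291.347654   242.59217712] seen (291.9230769230769, 241.53846153846155)
rod top side 0.134 [291.26538026 239.27712914] seen (291.9230769230769, 241.53846153846155)
0.4947415213839527 0.5299821051972888
```

```bash
python3 -m inch '{"translation":[[0.4,-1,0],[0.4,-1,0],[0.4,-1,0],[0.4,-1,0],[0.4,-1,0],[0.4,-1,0],[0.4,-1,0],[0.4,-1,0],[0.4,-1,0],[0.4,-1,0],[0.4,-1,0],[0.4,-1,0],[0.4,-1,0],[0.4,-1,0],[0.4,-1,0],[0.4,-1,0],[0.4,-1,0],[0.4,-1,0],[0.4,-1,0],[0.4,-1,0]],"twist":[-0.9,-0.9,-0.9,-0.9,-0.9,-0.9,-0.9,-0.9,-0.9,-0.9,-0.9,-0.9,-0.9,-0.9,-0.9,-0.9,-0.9,-0.9,-0.9,-0.9],"gripper":[1,1,1,1,1,1,1,1,1,1,1,1,1,1,1,1,1,1,1,1]}' 60
```

```text
time_s: 1.77
tcp_pos: [0.4758, 0.0596, 0.2312]
orientation: [-180.0, 0.0, 45.6]
ft_force: [-0.3, 0.7, -0.4]
gripper_width: 0.999
finger_force: 0.0
```

```bash
python3 -m inch '{"translation":[[0.1,-0.8,0],[0.2,-0.8,0],[0.2,-0.8,0],[0.1,-0.8,0],[0.1,-0.8,0],[0,-0.05,0],[0,0,0]],"twist":[-0.3,-0.3,-0.3,-0.3,-0.3,0,0],"gripper":[1,1,1,1,1,1,1]}' && python3 - <<'E'
from h import *
import pickle
c=shot('wrist'); save(c,'pics/w1.png'); pickle.dump(c,open('w1.pkl','wb'))
print(status.state()['tcp_pos'],c['pose'].round(3).tolist(),proj(c,[.493,-.042,.118]),proj(c,[.493,-.042,.130]))
E
```

```text
time_s: 2.35
tcp_pos: [0.493, -0.041, 0.2311]
orientation: [-180.0, 0.0, 36.7]
ft_force: [-0.1, 0.4, 0.8]
gripper_width: 0.998
finger_force: 0.0
[ 0.49291881 -0.04028201  0.23107651] [[0.599, -0.763, -0.244, 0.554], [-0.801, -0.571, -0.182, 0.006], [-0.0, 0.304, -0.953, 0.374], [0.0, 0.0, 0.0, 1.0]] [320.1952405  236.67925642] [320.27941651 241.80421241]
```

View pics/w1.png

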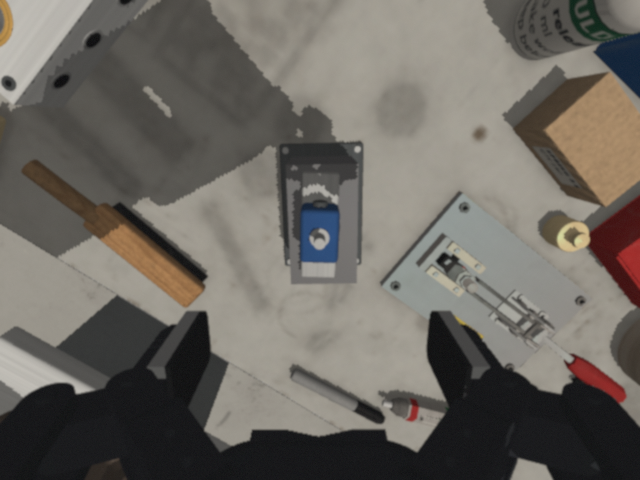

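```bash
python3 - <<'E'
from h import *
import pickle
c=pickle.load(open('w1.pkl','rb'))
print('rod@.130',ray(c,318.5,236.5,.130),'px/m',np.linalg.norm(proj(c,[.503,-.042,.118])-proj(c,[.493,-.042,.118]))*100)
h=cv2.cvtColor(c['img'],cv2.COLOR_RGB2HSV); m=cv2.inRange(h,(100,90,30),(125,255,255)); k=np.zeros_like(m); k[190:290,285:355]=m[190:290,285:355]
p=cv2.findNonZero(k); print(cv2.minAreaRect(p),cv2.boundingRect(p))
g=c['img'][190:290,285:355]
print('w-col edges per row',[(r,np.where(k[r])[0].min(),np.where(k[r])[0].max()) for r in range(206,264,6) if k[r].any()])
# axes: grip model corners for pose guess
for x,y,a in ((.493,-.042,36.5),(.4915,-.0435,36.5)):
    R=np.array([[np.cos(np.radians(a)),-np.sin(np.radians(a))],[np.sin(np.radians(a)),np.cos(np.radians(a))]])
    for z in (.118,.092):
        print(x,y,z,[proj(c,[*(np.array([x,y])+R@q),z]).round(1).tolist() for q in ((.02,.014),(.02,-.014),(-.02,-.014),(-.02,.014))])
E
```

```text
rod@.130 [ 0.49529431 -0.03877174  0.13      ] px/m 1381.9802079045608
((318.9999694824219, 232.5), (37.99999237060547, 56.99999237060547), 0.0) (300, 204, 39, 58)
w-col edges per row [(206, np.int64(302), np.int64(336)), (212, np.int64(301), np.int64(338)), (218, np.int64(300), np.int64(338)), (224, np.int64(300), np.int64(338)), (230, np.int64(300), np.int64(338)), (236, np.int64(300), np.int64(337)), (242, np.int64(301), np.int64(337)), (248, np.int64(300), np.int64(337)), (254, np.int64(300), np.int64(337)), (260, np.int64(301), np.int64(336))]
0.493 -0.042 0.118 [[300.2, 209.0], [340.5, 209.2], [339.3, 263.1], [300.8, 262.9]]
0.493 -0.042 0.092 [[301.8, 201.5], [338.6, 201.7], [337.5, 251.4], [302.2, 251.2]]
0.4915 -0.0435 0.118 [[300.7, 212.0], [340.9, 212.2], [339.6, 265.8], [301.2, 265.6]]
0.4915 -0.0435 0.092 [[302.2, 204.2], [339.0, 204.4], [337.9, 253.9], [302.6, 253.7]]
```

The wrist view shows the grip centred at about (319,233), within 1 mm and 1° of the prediction. The fingers straddle it, so I descend and grip.

```bash
python3 -m inch '{"translation":[[0,0,-0.65],[0,0,-0.65],[0,0,-0.65],[0,0,-0.65],[0,0,-0.65],[0,0,-0.65],[0,0,-0.65],[0,0,-0.5],[0,0,-0.4],[0,0,-0.2],[0,0,0],[0,0,0],[0,0,0],[0,0,0],[0,0,0],[0,0,0],[0,0,0],[0,0,0],[0,0,0],[0,0,0]],"twist":[0,0,0,0,0,0,0,0,0,0,0,0,0,0,0,0,0,0,0,0],"gripper":[1,1,1,1,1,1,1,1,1,1,1,0,0,0,0,0,0,0,0,0]}' 60
```

```text
time_s: 4.07
tcp_pos: [0.4935, -0.0404, 0.0908]
orientation: [179.9, -0.0, 36.8]
ft_force: [-1.6, 1.4, 6.9]
gripper_width: 0.32
finger_force: 59.7
```

```bash
python3 -m inch '{"translation":[[0,0,0.2],[0,0,0.4],[0,0,0.5],[0,0,0.5],[0,0,0.5],[0,0,0.5],[0,0,0.5],[0,0,0.5],[0,0,0.3],[0,0,0.1],[0,0,0],[0,0,0]],"twist":[0,0,0,0,0,0,0,0,0,0,0,0],"gripper":[0,0,0,0,0,0,0,0,0,0,0,0]}' && python3 - <<'E'
from h import *
import pickle
c=shot('side'); pickle.dump(c,open('s2.pkl','wb'))
p=status.state()['tcp_pos']; u=proj(c,[p[0],p[1],p[2]-.04]).astype(int); print(u,p)
x0,y0=max(u[0]-100,0),max(u[1]-90,0)
cv2.imwrite('pics/s2.png',cv2.resize(c['img'][y0:y0+150,x0:x0+200],None,fx=4,fy=4,interpolation=cv2.INTER_CUBIC)[:,:,::-1]); print(x0,y0)
E
```

```text
time_s: 5.07
tcp_pos: [0.4929, -0.0403, 0.1898]
orientation: [-180.0, 0.0, 36.8]
ft_force: [-0.6, 0.2, -2.4]
gripper_width: 0.319
finger_force: 59.1
[290 228] [ 0.49286651 -0.04026076  0.1895686 ]
190 138
```

View pics/s2.png

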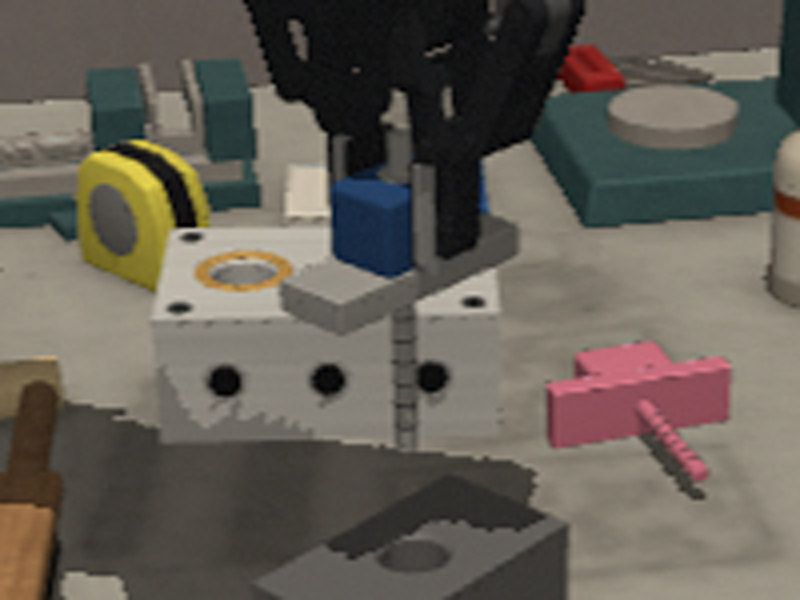

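The gauge hangs upright in the fingers, with its rod tip at crop (405,448), image (291.2,250). It is clear of the stand; the pink one has tipped over in place, well away from the path. Next I work out the tip position and the move to the bore.

```bash
python3 - <<'E'
from h import *
import pickle
c=pickle.load(open('s2.pkl','rb')); p=status.state()['tcp_pos']
for z in (.105,.11,.115,.12): print(z,proj(c,[p[0],p[1],z]).round(1),'seen (291.2,250)')
b=np.array([.468,.2475]); t=np.array([.493,-.0405]); print('units',(b-p[:2])/.025, 'yaw to 80.4:',(80.4-36.8)/6)
E
```

```text
0.105 [291.4 257.4] seen (291.2,250)
0.11 [291.3 254.2] seen (291.2,250)
0.115 [291.2 251. ] seen (291.2,250)
0.12 [291.2 247.7] seen (291.2,250)
units [-0.99466028 11.51043034] yaw to 80.4: 7.266666666666668
```

```bash
python3 -m inch '{"translation":[[0,0.3,0],[0,0.6,0],[-0.1,0.8,0],[-0.1,0.8,0],[-0.1,0.8,0],[-0.1,0.8,0],[-0.1,0.8,0],[-0.1,0.8,0],[-0.1,0.8,0],[-0.1,0.8,0],[-0.1,0.8,0],[-0.1,0.8,0],[-0.1,0.8,0],[0,0.8,0],[0,0.6,0],[0,0.3,0],[0,0.1,0],[0,0,0],[0,0,0]],"twist":[0.2,0.4,0.5,0.5,0.5,0.5,0.5,0.5,0.5,0.5,0.5,0.5,0.5,0.5,0.5,0.4,0.2,0,0],"gripper":[0,0,0,0,0,0,0,0,0,0,0,0,0,0,0,0,0,0,0]}' && python3 - <<'E'
from h import *
import pickle
p=status.state()['tcp_pos']; print(p)
o=np.zeros((600,800,3),np.uint8)
for i,n in enumerate(('side','top')):
    c=shot(n); pickle.dump(c,open(n+'3.pkl','wb'))
    u=proj(c,[.468,.2475,.09]).astype(int); x0,y0=u[0]-50,u[1]-60; print(n,x0,y0,proj(c,[.468,.2475,.06]),proj(c,[p[0],p[1],.1165]))
    o[:600,400*i:400*i+400]=cv2.resize(c['img'][y0:y0+150,x0:x0+100],None,fx=4,fy=4,interpolation=cv2.INTER_CUBIC)
cv2.imwrite('pics/p3.png',o[:,:,::-1])
E
```

```text
time_s: 6.7
tcp_pos: [0.4654, 0.247, 0.1897]
orientation: [-180.0, 0.0, 83.0]
ft_force: [0.2, -0.2, -3.1]
gripper_width: 0.319
finger_force: 59.1
[0.46535611 0.24702297 0.18970143]
side 199 129 [250.43765533 205.12406355] [247.25419479 175.85923728]
top 171 232 [224.96052141 293.19602371] [219.16175264 294.16856573]
```

View pics/p3.png

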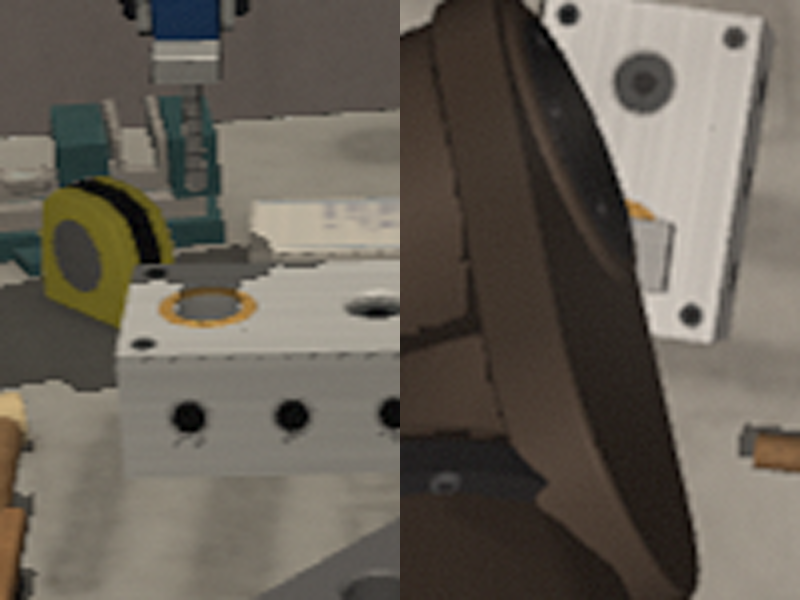

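Side view: rod tip at image (247.8,176.5), ring at (251,205.8). Both are within 1 px of prediction, so the tip needs +2.6 mm in x, plus a −2.6° yaw trim.

```bash
python3 -m inch '{"translation":[[0.1,0,0],[0,0,-0.2],[0,0,-0.4],[0,0,-0.4],[0,0,-0.4],[0,0,-0.4],[0,0,-0.3],[0,0,-0.3],[0,0,-0.2],[0,0,-0.2],[0,0,-0.2],[0,0,-0.2],[0,0,-0.1],[0,0,0],[0,0,0]],"twist":[-0.4,0,0,0,0,0,0,0,0,0,0,0,0,0,0],"gripper":[0,0,0,0,0,0,0,0,0,0,0,0,0,0,0]}' && python3 - <<'E'
from h import *
import pickle
p=status.state()['tcp_pos']; print(p)
c=shot('side'); pickle.dump(c,open('side4.pkl','wb')); print(proj(c,[p[0],p[1],.06]))
cv2.imwrite('pics/p4.png',cv2.resize(c['img'][140:240,190:320],None,fx=6,fy=6,interpolation=cv2.INTER_CUBIC)[:,:,::-1])
E
```

```text
time_s: 8.05
tcp_pos: [0.4682, 0.2472, 0.1076]
orientation: [180.0, -0.0, 80.6]
ft_force: [-0.1, 0.8, -2.2]
gripper_width: 0.313
finger_force: 59.1
[0.46822005 0.24722358 0.10761473]
[250.5778562  205.17464034]
```

View pics/p4.png

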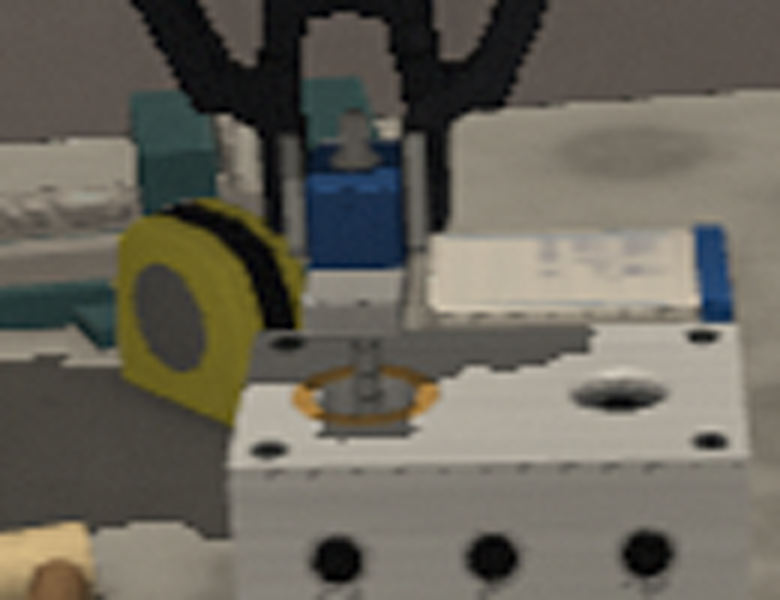

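The rod stands inside the ringed bore (crop 368,390; ring centre 366,393) with no side force. I keep pushing slowly.

```bash
python3 -m inch '{"translation":[[0,0,-0.1],[0,0,-0.1],[0,0,-0.1],[0,0,-0.1],[0,0,-0.1],[0,0,-0.1],[0,0,-0.1],[0,0,-0.1],[0,0,-0.1],[0,0,-0.1],[0,0,-0.1],[0,0,-0.1],[0,0,-0.1],[0,0,0],[0,0,0]],"twist":[0,0,0,0,0,0,0,0,0,0,0,0,0,0,0],"gripper":[0,0,0,0,0,0,0,0,0,0,0,0,0,0,0]}'
```

```text
time_s: 9.35
tcp_pos: [0.4681, 0.2471, 0.0747]
orientation: [-180.0, 0.0, 80.6]
ft_force: [0.3, 0.5, -3.1]
gripper_width: 0.315
finger_force: 59.2
```

```bash
python3 -m inch '{"translation":[[0,0,-0.05],[0,0,-0.05],[0,0,-0.03],[0,0,-0.03]],"twist":[0,0,0,0],"gripper":[0,0,0,0]}'; python3 - <<'E'
from h import *
import pickle
print(status.state()['ft_force'],status.state()['tcp_pos'])
c=shot('side'); pickle.dump(c,open('side5.pkl','wb'))
cv2.imwrite('pics/p5.png',cv2.resize(c['img'][140:240,190:320],None,fx=6,fy=6,interpolation=cv2.INTER_CUBIC)[:,:,::-1])
E
```

```text
time_s: 9.68
tcp_pos: [0.4682, 0.2472, 0.0711]
orientation: [180.0, -0.0, 80.6]
ft_force: [-0.4, 0.1, 2.3]
gripper_width: 0.317
finger_force: 59.6
[-0.39573116  0.0811455   2.29518832] [0.46816588 0.24721333 0.07110711]
```

View pics/p5.png

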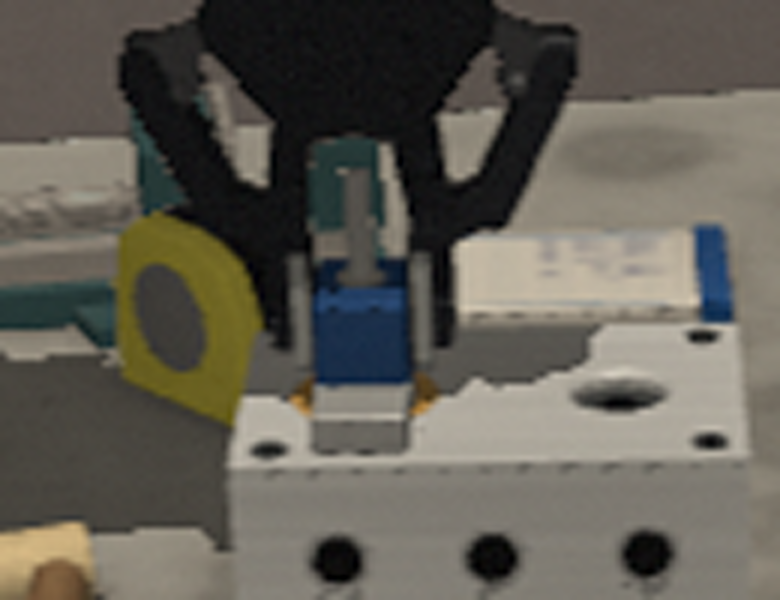

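The rod now stands well out above the grip (crop 357,165–275), so the bar has slid along it and is at or nearly on the block top, straight over the ring. I press until the force rises.

```bash
python3 -m inch '{"translation":[[0,0,-0.03],[0,0,-0.03],[0,0,0]],"twist":[0,0,0],"gripper":[0,0,0]}'; python3 -m inch '{"translation":[[0,0,-0.03],[0,0,0]],"twist":[0,0],"gripper":[0,0]}'
```

```text
time_s: 9.98
tcp_pos: [0.4682, 0.2472, 0.0707]
orientation: [180.0, -0.0, 80.6]
ft_force: [-5.2, -2.1, 19.0]
gripper_width: 0.316
finger_force: 61.8
time_s: 10.15
tcp_pos: [0.4682, 0.2472, 0.0707]
orientation: [179.9, -0.0, 80.6]
ft_force: [-7.1, -3.7, 28.3]
gripper_width: 0.321
finger_force: 63.1
```

```bash
python3 -m inch '{"translation":[[0,0,0],[0,0,0],[0,0,0],[0,0,0],[0,0,0],[0,0,0],[0,0,0],[0,0,0],[0,0,0],[0,0,0],[0,0,0],[0,0,0],[0,0,0],[0,0,0],[0,0,0],[0,0,0]],"twist":[0,0,0,0,0,0,0,0,0,0,0,0,0,0,0,0],"gripper":[0,0,0,0,0,0,0,0,0,0,0,0,0,0,0,0]}'; python3 -m inch '{"translation":[[0,0,0.05],[0,0,0],[0,0,0],[0,0,0],[0,0,0],[0,0,0],[0,0,0],[0,0,0],[0,0,0],[0,0,0]],"twist":[0,0,0,0,0,0,0,0,0,0],"gripper":[0,1,1,1,1,1,1,1,1,1]}'
```

```text
time_s: 11.48
tcp_pos: [0.4682, 0.2472, 0.0707]
orientation: [179.9, -0.0, 80.6]
ft_force: [-6.5, -4.3, 27.5]
gripper_width: 0.317
finger_force: 63.1
time_s: 12.32
tcp_pos: [0.4682, 0.2472, 0.0701]
orientation: [180.0, 0.0, 80.6]
ft_force: [0.4, -0.0, -0.5]
gripper_width: 1.003
finger_force: 0.0
```

Held for 1.3 s at about 28 N, then released cleanly. Now I retreat straight up and check.

```bash
python3 -m inch '{"translation":[[0,0,0.2],[0,0,0.4],[0,0,0.6],[0,0,0.6],[0,0,0.6],[0,0,0.6],[0,0,0.6],[0,0,0.6],[0,0,0.6],[0,0,0.4],[0,0,0],[0,0,0]],"twist":[0,0,0,0,0,0,0,0,0,0,0,0],"gripper":[1,1,1,1,1,1,1,1,1,1,1,1]}'; python3 - <<'E'
from h import *
c=shot('side')
cv2.imwrite('pics/p6.png',cv2.resize(c['img'][140:240,190:320],None,fx=6,fy=6,interpolation=cv2.INTER_CUBIC)[:,:,::-1])
for z in (.06,.072,.098,.130,.132,.134): print(z,(proj(c,[.4682,.2472,z])-[190,140])*6)
E
```

```text
time_s: 13.32
tcp_pos: [0.4681, 0.2472, 0.2005]
orientation: [179.9, -0.0, 80.6]
ft_force: [-0.9, -0.5, 0.7]
gripper_width: 1.001
finger_force: 0.0
0.06 [363.40940477 391.08509518]
0.072 [361.27909535 354.21989103]
0.098 [356.5883027  273.04528444]
0.13 [350.66960934 170.62174114]
0.132 [350.29422455 164.12567217]
0.134 [349.91818658 157.61829978]
```

View pics/p6.png

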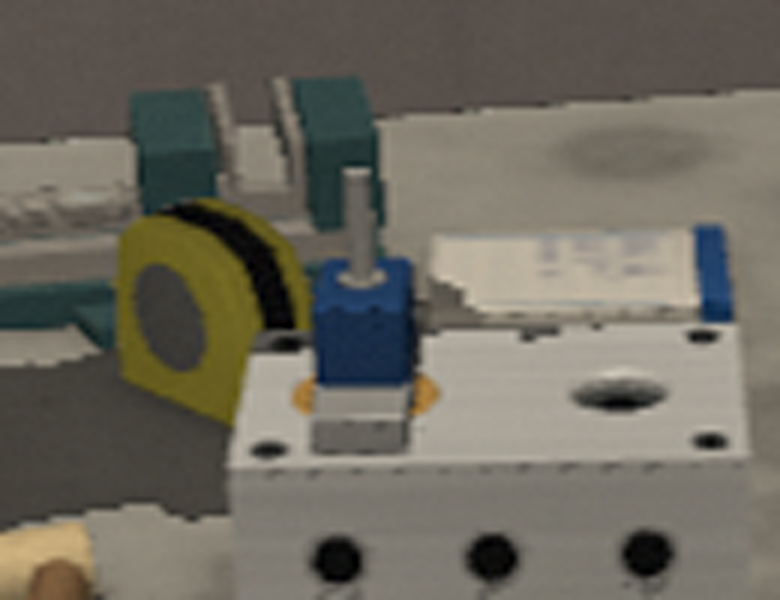

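The gauge stands upright and released over the ring, with the bar flat on the block. The rod top at crop (357,170) matches z ≈ 0.13, as expected with the rod on the bore's bottom. The gripper is clear above.

```bash
python3 -c "from workcell import sign_off; print(sign_off())"
```

```text
the job is handed in; nothing more can be done
None
```

I handed the job in at about 13 s: the blue gauge stands released in the brass-ringed bore with its rod on the bottom and its stop bar flat on the block, after being held down there for about 1.3 s; the hand-in returned no verdict.

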